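# Rack the reels of thread by shade

## Task

The reels of thread that were used today are standing about on the bench; put the four loose ones back on the four empty spindles of the thread rack, so that the whole row gets steadily darker from the white reel at the one end to the black reel at the other. Each reel goes over a spindle of its own, all the way down and upright on the spindle's foot; leave the white and the black reel on their spindles at the ends.

Things in the scene. Friction and masses are not known exactly. Their poses are not given: they have to be found in the camera images.
- reel_straw_c (a point): Loose reel of pale straw-yellow (the lightest of the four loose ones) thread: upright tube of thread 52 mm across, 66 mm high, a plain 26 mm bore right through, no flanges, both ends alike, 0.12 kg; stands on the bench. The point is its centre, on the axis, 33 mm above its underside; z points up along the axis.
- reel_tan_c (a point): Loose reel of tan, light orange-brown (second lightest) thread: upright tube of thread 52 mm across, 74 mm high, a plain 26 mm bore right through, no flanges, both ends alike, 0.12 kg; stands on the bench. The point is its centre, on the axis, 37 mm above its underside; z points up along the axis.
- reel_chestnut_c (a point): Loose reel of chestnut, reddish brown (second darkest) thread: upright tube of thread 52 mm across, 62 mm high, a plain 26 mm bore right through, no flanges, both ends alike, 0.12 kg; stands on the bench. The point is its centre, on the axis, 31 mm above its underside; z points up along the axis.
- reel_dark_c (a point): Loose reel of very dark brown (the darkest of the four loose ones, but browner than the black one) thread: upright tube of thread 52 mm across, 70 mm high, a plain 26 mm bore right through, no flanges, both ends alike, 0.12 kg; stands on the bench. The point is its centre, on the axis, 35 mm above its underside; z points up along the axis.
- reel_white_c (a point): The white reel, 72 mm high and otherwise like the loose ones; it stands on the spindle at one end of the rack (left or right differs; the black reel stands at the other end) and stays there. The point is its centre, on the axis, half-way up.
- reel_black_c (a point): The black reel, 68 mm high and otherwise like the loose ones; it stands on the spindle at one end of the rack (left or right differs; the white reel stands at the other end) and stays there. The point is its centre, on the axis, half-way up.
- spindle_1_seat (a point): Empty spindle 1 of 4 on the thread rack, next to the left-hand end reel as seen by the robot: steel foot 42 mm across with an upright rod 8 mm thick, its round end 60 mm above the foot. The point is on the rod's axis at the foot's upper face, 26 mm above the bench; a reel's underside rests there. Rack: fixed wooden board 86 x 480 mm, six spindles in a straight row about 85 mm apart.
- spindle_2_seat (a point): Empty spindle 2 of 4 on the thread rack, second from the left: steel foot 42 mm across with an upright rod 8 mm thick, its round end 60 mm above the foot. The point is on the rod's axis at the foot's upper face, 26 mm above the bench; a reel's underside rests there. The rack is fixed; its spindles stand about 85 mm apart.
- spindle_3_seat (a point): Empty spindle 3 of 4 on the thread rack, third from the left: steel foot 42 mm across with an upright rod 8 mm thick, its round end 60 mm above the foot. The point is on the rod's axis at the foot's upper face, 26 mm above the bench; a reel's underside rests there. The rack is fixed; its spindles stand about 85 mm apart.
- spindle_4_seat (a point): Empty spindle 4 of 4 on the thread rack, next to the right-hand end reel: steel foot 42 mm across with an upright rod 8 mm thick, its round end 60 mm above the foot. The point is on the rod's axis at the foot's upper face, 26 mm above the bench; a reel's underside rests there. The rack is fixed; its spindles stand about 85 mm apart.
Not all that is in view belongs to the job. What is shaped like the part that bears reel_black_c but green is not meant. What is shaped like the part that bears reel_white_c but pink is not meant.

How it is judged:
At the end, for the whole second after the job is handed in: From the white reel to the black one stand straw, tan, chestnut, dark brown: each axis within 13 mm of its spindle, underside within 4 mm of the foot, upright within 0.1 rad, released, at rest (under 0.02 m/s). White and black: upright within 0.1 rad, within 20 mm of their start (((horizontal distance between reel_white_c and spindle_1_seat below 0.15 m and horizontal distance between reel_straw_c and spindle_1_seat below 0.013 m and z of reel_straw_c in the frame of spindle_1_seat between 0.029 and 0.037 m and angle between each of reel_straw_c, reel_tan_c, reel_chestnut_c, reel_dark_c's own z axis and vertical below 0.1 rad and horizontal distance between reel_tan_c and spindle_2_seat below 0.013 m and z of reel_tan_c in the frame of spindle_2_seat between 0.033 and 0.041 m and horizontal distance between reel_chestnut_c and spindle_3_seat below 0.013 m and z of reel_chestnut_c in the frame of spindle_3_seat between 0.027 and 0.035 m and horizontal distance between reel_dark_c and spindle_4_seat below 0.013 m and z of reel_dark_c in the frame of spindle_4_seat between 0.031 and 0.039 m) or (horizontal distance between reel_black_c and spindle_1_seat below 0.15 m and horizontal distance between reel_dark_c and spindle_1_seat below 0.013 m and z of reel_dark_c in the frame of spindle_1_seat between 0.031 and 0.039 m and angle between each of reel_dark_c, reel_chestnut_c, reel_tan_c, reel_straw_c's own z axis and vertical below 0.1 rad and horizontal distance between reel_chestnut_c and spindle_2_seat below 0.013 m and z of reel_chestnut_c in the frame of spindle_2_seat between 0.027 and 0.035 m and horizontal distance between reel_tan_c and spindle_3_seat below 0.013 m and z of reel_tan_c in the frame of spindle_3_seat between 0.033 and 0.041 m and horizontal distance between reel_straw_c and spindle_4_seat below 0.013 m and z of reel_straw_c in the frame of spindle_4_seat between 0.029 and 0.037 m)) and distance of each of reel_white_c, reel_black_c from where it was at the start of the episode below 0.02 m and angle between each of reel_white_c, reel_black_c's own z axis and vertical below 0.1 rad and linear speed of each of reel_straw, reel_tan, reel_chestnut, reel_dark below 0.02 m/s); the robot touches nothing.
It fails at once if the white reel is knocked or lifted off its end spindle (distance of reel_white_c from where it was at the start of the episode above 0.03 m).
It fails at once if the black reel is knocked or lifted off its end spindle (distance of reel_black_c from where it was at the start of the episode above 0.03 m).
It also fails if it takes over 104 s, if anything falls off the work surface, if the arm or the gripper's body presses on something with over 40 N, if the wrist force passes 120 N, or if a joint passes its speed limit or range.

## Robot

A 6-joint arm with a two-finger parallel gripper is mounted at the origin on a cart in front of the work surface, level with it; the furniture and walls round the work are solid. World frame = base frame: x ahead of the robot, y to its left, z up, the work surface at z = 0. Lengths are in m, angles in rad, forces in N, time in s.
With the tool pointing down it reaches from about 0.325 to 1 m from the base axis. Payload 5.1 kg.
Tool frame: the origin (TCP) lies midway between the tips of the shut fingers; the grasp point (between the pads) lies 19 mm behind it; y points along the fingers, z is the direction in which the jaws open and shut, and the axes are right-handed (so a half turn about y gives the same grasp; the last joint's range is limited). The gripper opens to 85 mm and grips with 20 to 120 N. Pads are 22 mm wide; open, the fingers measure 114 mm over their backs; the gripper's body (76 mm by 85 mm) begins 54 mm behind the grasp point. The pads swing forward as they close: fully open they stand 13 mm farther back than shut.
Start: joints at [1.209, 0.124, 1.65, -0, 1.367, -0.083], TCP at [0.179, 0.625, 0.231] pointing down, gripper open.
Joint ranges: [-2.61, 2.61], [-1.02, 2.33], [0.03, 2.71], [-1.35, 4.49], [0.32, 2.68], [-2.91, 2.91]. Speed limits (rad/s): [2.57, 2.57, 3.14, 3.14, 3.14, 3.14].

## Interface

Orientations are given as a rotation vector (axis times angle).
In Python, from plant import ctrl gives the robot as it stands.
- The arm moves only by the tool carry_out, never from a script. Its argument "steps" is a list of rows, each a list of 3 entries, a list of its own where there are three numbers: the opening, from 0 (shut) to 1 (fully open), then the shift along the tool's x, y, z in units of 0.6 m (1.0 is 0.6 m), then the turn about the tool's y in units of pi/2 rad (1.0 is pi/2 rad). In form: [[gripper, [x, y, z], turn], ...]. A call has 1 to 20 rows; each row is the pose to reach, as a shift and turn from the pose measured when the call began, along the tool's axes at that moment; what a row does not reach only later rows make up. A row lasts 1/10 s, in which the tool goes at most 50 mm and 8.59 degrees, less where a joint would pass 70% of its speed; a pose out of reach is approached as far as the arm can. A call with a number of a shift or a turn outside -1 to 1 is refused whole. A call with a gripper value outside its range is refused whole. The fingers move at their own pace and stop on an object; the grip force is fixed at half the most. Time passes only in rows, so rows that repeat a pose let the fingers close. It gives the time, the measured TCP pose, the force and the opening at its end, in the units of the state.
- ctrl.get_obs(): the state, without advancing time (a new reading comes with each control period).
- ctrl.capture(name): name is "side" or "top"; returns a dict with "color" (400x640x3 uint8, blue, green, red), "fx", "fy", "cx", "cy" (pixels), "origin" and "attitude" of the camera in the world. Camera axes: x right, y down, z forward; pixel columns grow to the right and rows downward; lengths in m; the calibration is good to about 2 mm. A picture is of the moment at which its call begins. There is no depth.
- ctrl.hand_in(): hands the job in, once; it reports no verdict.
The state is a dict: "t": time; "joints": joint angles; "joint_vel": joint speeds; "joint_torque": joint torques, N m; "eef_pos": TCP position; "eef_rot": TCP orientation; "wrist_force": force on the tool from outside, world axes, zero at the start; "torque": the same for the moment, N m; "width": finger opening in m.
Only numpy, scipy, OpenCV 4.12 (cv2) and the standard library are available. Lean on these libraries where they do the work, as an engineer would, in place of code of your own. Each camera call takes 0.05 s, during which the arm holds its last target.

## Working session

There is one attempt and no reset: what is moved stays moved. The work goes in short steps, Python scripts to look and compute and a tool call to move; the robot and the scene stay as the last step left them, time stands still between calls to the robot, and variables do not carry over. Pictures are saved under pics/ and viewed, and the job is handed in when it is done.

Besides the shell and the picture viewer there is one more tool, called after ">>>" as a command line: name --argument value ..., lists and objects as JSON in quotes. carry_out: Moves the arm, as the interface text tells. Its arguments: {"type":"object","properties":{"steps":{"type":"array","items":{"type":"array"}}},"required":["steps"]}

```bash
ls; mkdir -p pics; python3 - <<'E'
from plant import ctrl
import cv2
o=ctrl.get_obs()
print({k:(o[k]) for k in('t','eef_pos','eef_rot','width')})
for n in('side','top'):
    c=ctrl.capture(n); cv2.imwrite(f'pics/{n}0.png',c['color'])
    print(n,{k:c[k] for k in c if k!='color'})
E
```

```text
pics
{'t': 0.0, 'eef_pos': array([0.17866172, 0.62431715, 0.23003734]), 'eef_rot': array([-1.56177207,  0.21930221, -0.21852927]), 'width': 0.08521043665127903}
side {'fx': 459.897352366224, 'fy': 459.897352366224, 'cx': 319.6158142706596, 'cy': 210.65991385681167, 'origin': array([ 0.25646203, -1.03089536,  0.7238805 ]), 'attitude': array([-2.12135788,  0.34579944, -0.1590364 ])}
top {'fx': 434.76900569292445, 'fy': 434.76900569292445, 'cx': 318.1013378878805, 'cy': 188.05975469188274, 'origin': array([ 0.42118326, -0.03560324,  0.99159058]), 'attitude': array([-2.1601038 ,  2.12973375, -0.17295575])}
```

View pics/side0.png

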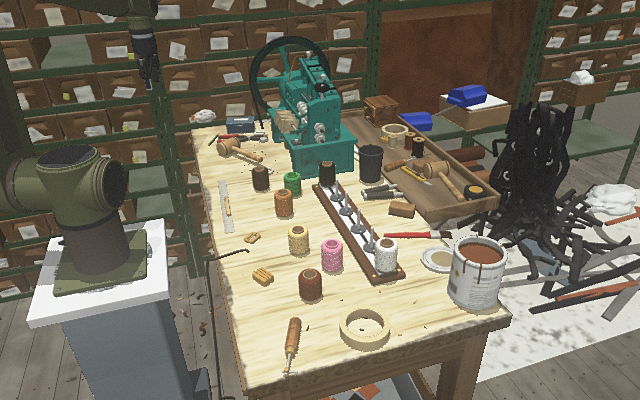

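View pics/top0.png

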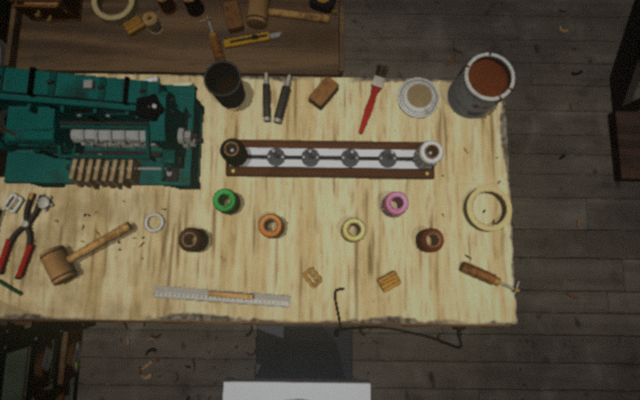

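The black reel stands at the left end of the rack (top ~233,152) and the white one at the right end (~430,153). The loose reels are dark (193,239), tan (271,225), straw (353,230) and chestnut (430,239). The green (226,201) and pink (396,204) ones are decoys. I'll enlarge to confirm this and get exact pixels.

```bash
python3 - <<'E'
import cv2,numpy as np
im=cv2.imread('pics/top0.png')
cv2.imwrite('pics/c1.png',cv2.resize(im[130:260,170:330],None,fx=5,fy=4.6,interpolation=cv2.INTER_CUBIC)[:598])
a=im[130:260,170:330];b=im[130:260,310:470]
for n,q in(('c1',a),('c2',b)):cv2.imwrite(f'pics/{n}.png',np.clip(cv2.resize(q,None,fx=4,fy=4,interpolation=cv2.INTER_CUBIC)*1.5,0,255).astype('uint8'))
E
```

```text
(no output)
```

View pics/c1.png

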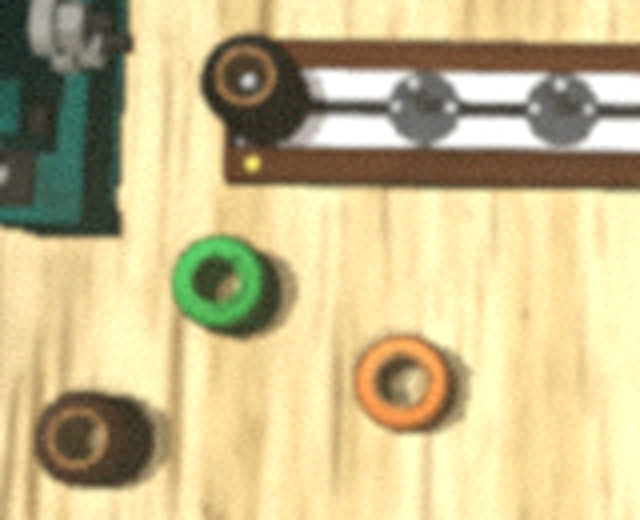

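View pics/c2.png

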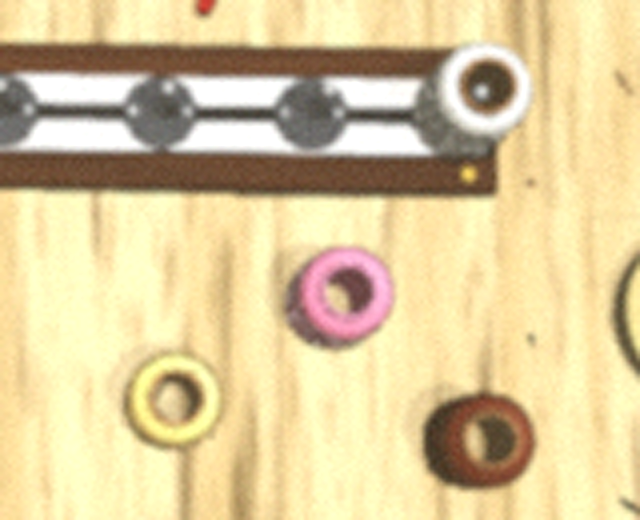

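c1 shows black on the left end, green (221,284 in the crop) as a decoy, dark (80,438) and tan (404,382). c2 shows straw (175,398), pink as a decoy, chestnut (488,440) and white on the right end. Each loose reel I mean fits its description by colour. Next I'll compute positions and check them by overlaying the model on both views.

```bash
cat > h.py <<'E'
import cv2,numpy as np
from scipy.optimize import least_squares
K={}
for n,f,cx,cy,o,a in(('side',459.897352366224,319.6158142706596,210.65991385681167,[0.25646203,-1.03089536,0.7238805],[-2.12135788,0.34579944,-0.1590364]),('top',434.76900569292445,318.1013378878805,188.05975469188274,[0.42118326,-0.03560324,0.99159058],[-2.1601038,2.12973375,-0.17295575])):
    K[n]=(f,cx,cy,np.array(o),cv2.Rodrigues(np.array(a))[0])
def proj(n,P):
    f,cx,cy,o,R=K[n]; q=(np.atleast_2d(P)-o)@R
    return np.c_[f*q[:,0]/q[:,2]+cx,f*q[:,1]/q[:,2]+cy]
def back(n,uv,z):
    f,cx,cy,o,R=K[n]; d=R@np.array([(uv[0]-cx)/f,(uv[1]-cy)/f,1]); return (o+d*(z-o[2])/d[2])[:2]
def circ(x,y,z,r):
    t=np.linspace(0,2*np.pi,60); return np.c_[x+r*np.cos(t),y+r*np.sin(t),0*t+z]
def overlay(im,n,items,box,s,out):
    x0,y0,x1,y1=box; v=cv2.resize(im[y0:y1,x0:x1],None,fx=s,fy=s,interpolation=cv2.INTER_CUBIC); v=np.clip(v*1.4,0,255).astype('uint8')
    for P,col in items:
        p=((proj(n,P)-[x0,y0]+.5)*s-.5); cv2.polylines(v,[np.round(p*8).astype(int)],False,col,1,cv2.LINE_AA,3)
    cv2.imwrite(out,v)
def reel(x,y,z0,h):return [(circ(x,y,z0,.026),(255,0,0)),(circ(x,y,z0+h,.026),(0,0,255)),(circ(x,y,z0+h,.013),(0,0,255))]
def spin(x,y):return [(circ(x,y,.026,.021),(0,255,0)),(np.array([[x,y,.026],[x,y,.086]]),(0,0,255))]
E
cat > a.py <<'E'
from h import *
T=dict(dark=((189.5,239.5),.07),tan=((271.3,225.5),.074),straw=((353.6,229.6),.066),chest=((432,239.5),.062),white=((431.2,152.2),.098),black=((231.5,148.8),.094),s1=((275.9,157),.026),s2=((310.4,157),.026),s3=((350,158),.026),s4=((387.7,158.4),.026))
it=[]
for k,(uv,z) in T.items():
    x,y=back('top',uv,z);print(k,x.round(4),y.round(4),proj('side',[[x,y,z]]).round(1))
    it+= spin(x,y) if k[0]=='s' and k[1].isdigit() else reel(x,y,.026 if k in('white','black') else 0,z-(.026 if k in('white','black') else 0))
t=cv2.imread('pics/top0.png');s=cv2.imread('pics/side0.png')
overlay(t,'top',it,(170,130,330,260),4,'pics/o1.png');overlay(t,'top',it,(310,130,470,260),4,'pics/o2.png')
overlay(s,'side',it,(240,150,420,310),4,'pics/o3.png')
E
python3 a.py
```

```text
dark 0.4504 0.2272 [[258.6 168.1]]
tan 0.482 0.056 [[281.9 191.9]]
straw 0.4763 -0.1182 [[296.8 228.6]]
chest 0.4578 -0.2856 [[309.1 273.3]]
white 0.6396 -0.2791 [[384.9 241.8]]
black 0.6414 0.1429 [[326.2 163.1]]
s1 0.6406 0.055 [[335.8 196.8]]
s2 0.6418 -0.0233 [[345.6 210.4]]
s3 0.6408 -0.1134 [[357.3 228. ]]
s4 0.6412 -0.1992 [[370.3 246.7]]
```

View pics/o1.png

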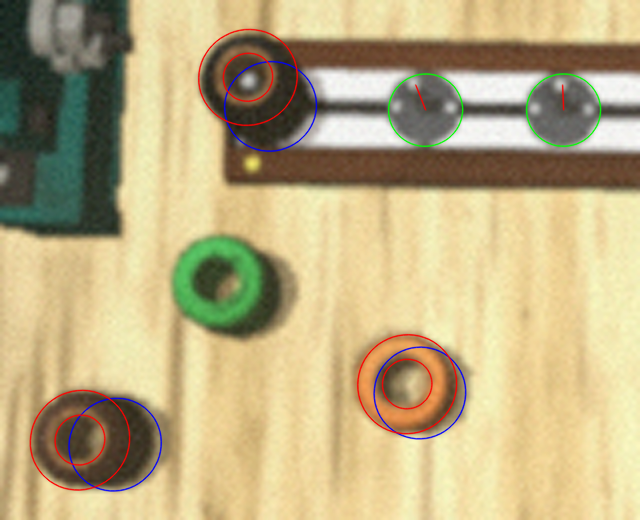

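View pics/o2.png

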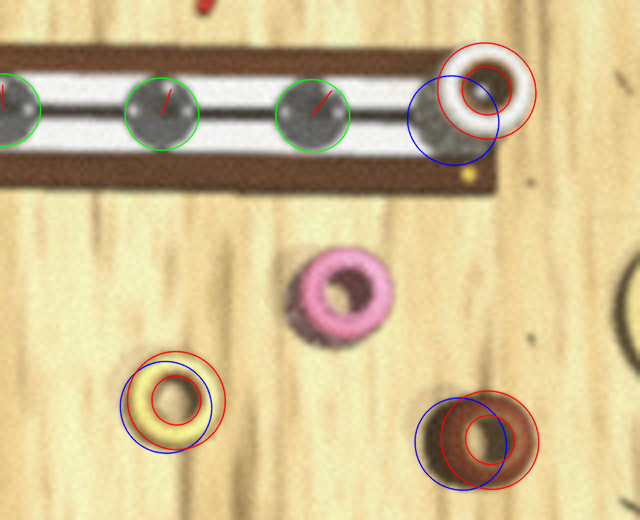

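View pics/o3.png

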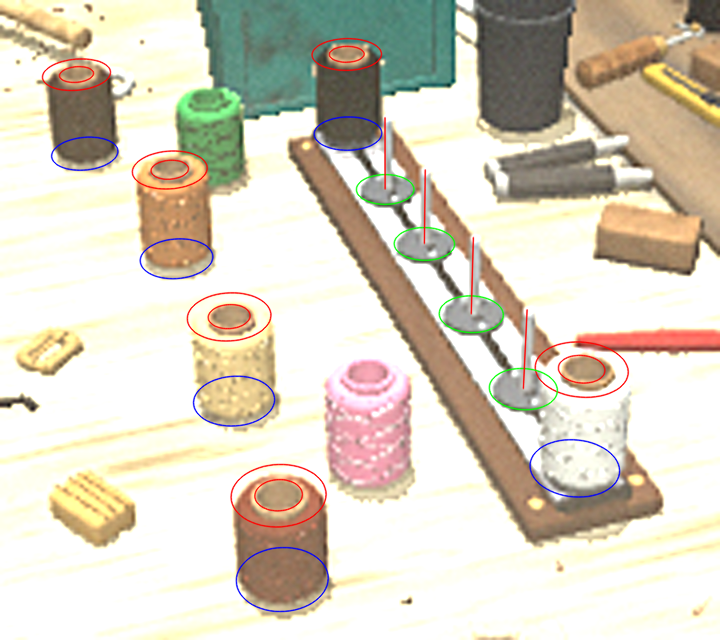

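```bash
cat > st.py <<'E'
from plant import ctrl
import cv2,numpy as np,sys
o=ctrl.get_obs();R=cv2.Rodrigues(np.array(o['eef_rot']))[0]
print('t',o['t'],'pos',o['eef_pos'].round(4),'w',o['width'],'F',np.round(o['wrist_force'],1),'q',np.round(o['joints'],2));print(R.round(4))
# args: x y z waypoints -> shift units; jaw yaw error to world x
print('turn so that jaw z -> +-x (units):')
for s in(1,-1):
    v=R.T@np.array([s,0,0]); print(np.arctan2(v[0],v[2])/(np.pi/2))
a=list(map(float,sys.argv[1:]))
for i in range(0,len(a),3):
    print(a[i:i+3],(R.T@(np.array(a[i:i+3])-o['eef_pos'])/.6).round(4))
E
python3 st.py 0.4504 0.2272 0.2 0.4504 0.2272 0.022; python3 - <<'E'
import sys;sys.path.insert(0,'.')
from h import *
for n,uv in(('machine',(203,185)),('machtop',(203,90)),('brick',(312,103)),('h1',(268,121)),('h2',(278,122)),('cup',(230,107)),('red',(362,132)),('lid',(417,115))):print(n,back('top',uv,0).round(3),back('top',uv,.1).round(3))
E
```

```text
t 0.1 pos [0.1787 0.6244 0.2301] w 0.08528099081826905 F [-0.2  0.1 -0.9] q [ 1.21  0.12  1.65  0.    1.37 -0.08]
[[ 9.614e-01 -7.000e-04  2.752e-01]
 [-2.752e-01 -1.800e-03  9.614e-01]
 [-2.000e-04 -1.000e+00 -2.000e-03]]
turn so that jaw z -> +-x (units):
0.8225138467396234
-1.1774861532603766
[0.4504, 0.2272, 0.2] [ 0.6175  0.0511 -0.5117]
[0.4504, 0.2272, 0.022] [ 0.6176  0.3478 -0.5111]
machine [0.578 0.223] [0.562 0.197]
machtop [0.807 0.236] [0.768 0.208]
brick [ 0.779 -0.025] [ 0.743 -0.026]
h1 [0.733 0.079] [0.702 0.067]
h2 [0.731 0.055] [0.7   0.046]
cup [0.766 0.17 ] [0.731 0.149]
red [ 0.71  -0.144] [ 0.681 -0.133]
lid [ 0.754 -0.274] [ 0.72 -0.25]
```

>>> carry_out --steps '[[1,[0.6175,0,-0.5117],0.8225],[1,[0.6175,0,-0.5117],0.8225],[1,[0.6175,0,-0.5117],0.8225],[1,[0.6175,0,-0.5117],0.8225],[1,[0.6175,0,-0.5117],0.8225],[1,[0.6175,0,-0.5117],0.8225],[1,[0.6175,0,-0.5117],0.8225],[1,[0.6175,0,-0.5117],0.8225],[1,[0.6175,0,-0.5117],0.8225],[1,[0.6175,0,-0.5117],0.8225],[1,[0.6175,0,-0.5117],0.8225],[1,[0.6175,0,-0.5117],0.8225],[1,[0.6175,0,-0.5117],0.8225],[1,[0.6175,0,-0.5117],0.8225],[1,[0.6175,0,-0.5117],0.8225]]'

```text
t: 1.6
eef_pos: [0.4498, 0.2282, 0.2306]
eef_rot: [-1.212, 1.208, -1.209]
wrist_force: [0.2, -0.4, -0.1]
width: 0.0855
```

```bash
python3 st.py 0.4504 0.2272 0.12 0.4504 0.2272 0.024
```

```text
t 1.6 pos [0.4498 0.2282 0.2306] w 0.08546260313867546 F [ 0.2 -0.4 -0.1] q [ 0.36 -0.2   1.97 -0.    1.38  0.36]
[[ 1.9e-03 -8.0e-04  1.0e+00]
 [-1.0e+00 -1.8e-03  1.9e-03]
 [ 1.8e-03 -1.0e+00 -8.0e-04]]
turn so that jaw z -> +-x (units):
0.0012267814781065668
-1.9987732185218936
[0.4504, 0.2272, 0.12] [0.0013 0.1844 0.0011]
[0.4504, 0.2272, 0.024] [0.001  0.3444 0.0012]
```

>>> carry_out --steps '[[1,[0.001,0.18,0.001],0],[1,[0.001,0.26,0.001],0],[1,[0.001,0.344,0.001],0],[1,[0.001,0.344,0.001],0],[1,[0.001,0.344,0.001],0],[0,[0.001,0.344,0.001],0],[0,[0.001,0.344,0.001],0],[0,[0.001,0.344,0.001],0],[0,[0.001,0.344,0.001],0],[0,[0.001,0.344,0.001],0],[0,[0.001,0.344,0.001],0],[0,[0.001,0.344,0.001],0],[0,[0.001,0.344,0.001],0]]'

```text
t: 2.9
eef_pos: [0.4532, 0.2284, 0.028]
eef_rot: [-1.205, 1.204, -1.21]
wrist_force: [0.5, 1.5, 7.1]
width: 0.0504
```

```bash
python3 st.py 0.4504 0.2272 0.18 .6406 .055 .18 .6406 .055 .13 .6406 .055 .052 ; python3 - <<'E'
from plant import ctrl
import cv2
for n in('side','top'):cv2.imwrite(f'pics/{n}1.png',cv2.resize(ctrl.capture(n)['color'][120:320,120:420],None,fx=2.5,fy=2.5))
E
```

```text
t 2.9 pos [0.4532 0.2284 0.028 ] w 0.05044864001558411 F [0.5 1.5 7.1] q [ 0.36  0.03  2.12 -0.    0.98  0.36]
[[ 0.0018  0.0055  1.    ]
 [-1.      0.001   0.0018]
 [-0.001  -1.      0.0055]]
turn so that jaw z -> +-x (units):
0.001143351837111395
-1.9988566481628887
[0.4504, 0.2272, 0.18] [ 0.0018 -0.2533 -0.0032]
[0.6406, 0.055, 0.18] [ 0.2894 -0.2518  0.3133]
[0.6406, 0.055, 0.13] [ 0.2895 -0.1685  0.3128]
[0.6406, 0.055, 0.052] [ 0.2896 -0.0385  0.3121]
```

View pics/side1.png

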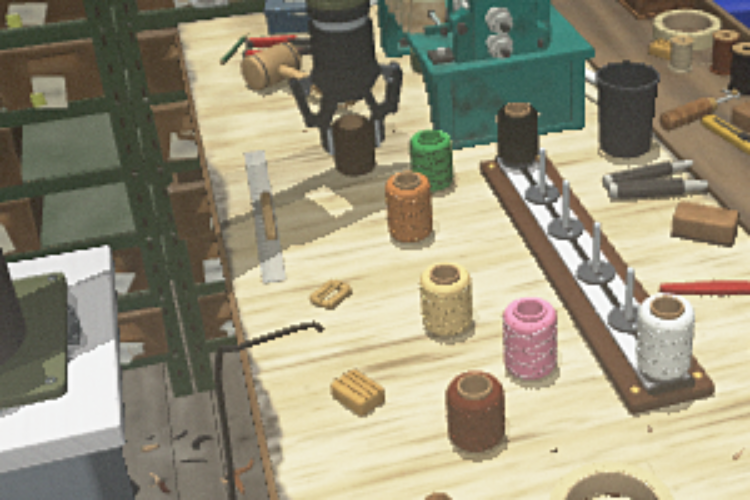

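Dark is gripped (width 50 mm). Lifting and moving above spindle 1 (y first, then x), staying clear of the machine.

>>> carry_out --steps '[[0,[0.002,-0.08,0],0],[0,[0.002,-0.16,0],0],[0,[0.002,-0.25,0],0],[0,[0.002,-0.25,0],0],[0,[0.08,-0.25,0],0],[0,[0.16,-0.25,0],0],[0,[0.24,-0.25,0.05],0],[0,[0.289,-0.25,0.1],0],[0,[0.289,-0.25,0.18],0],[0,[0.289,-0.25,0.26],0],[0,[0.289,-0.25,0.316],0],[0,[0.289,-0.25,0.316],0],[0,[0.289,-0.25,0.316],0],[0,[0.289,-0.25,0.316],0]]'

```text
t: 4.4
eef_pos: [0.6411, 0.0553, 0.1788]
eef_rot: [-1.206, 1.205, -1.209]
wrist_force: [-0.8, 0.3, -2.3]
width: 0.0508
```

```bash
python3 st.py .643 .055 .13 .643 .055 .055 ; python3 - <<'E'
from plant import ctrl
import cv2
cv2.imwrite(f'pics/side2.png',cv2.resize(ctrl.capture('side')['color'][100:290,220:420],None,fx=3,fy=3))
cv2.imwrite(f'pics/top2.png',cv2.resize(ctrl.capture('top')['color'][90:260,170:370],None,fx=3,fy=3))
E
```

```text
t 4.4 pos [0.6411 0.0553 0.1788] w 0.050760392106180906 F [-0.8  0.3 -2.3] q [0.   0.14 1.72 0.   1.27 0.  ]
[[ 0.002   0.0048  1.    ]
 [-1.      0.001   0.002 ]
 [-0.001  -1.      0.0048]]
turn so that jaw z -> +-x (units):
0.001261304366691772
-1.9987386956333084
[0.643, 0.055, 0.13] [0.0007 0.0814 0.0027]
[0.643, 0.055, 0.055] [0.0008 0.2064 0.0021]
```

View pics/side2.png

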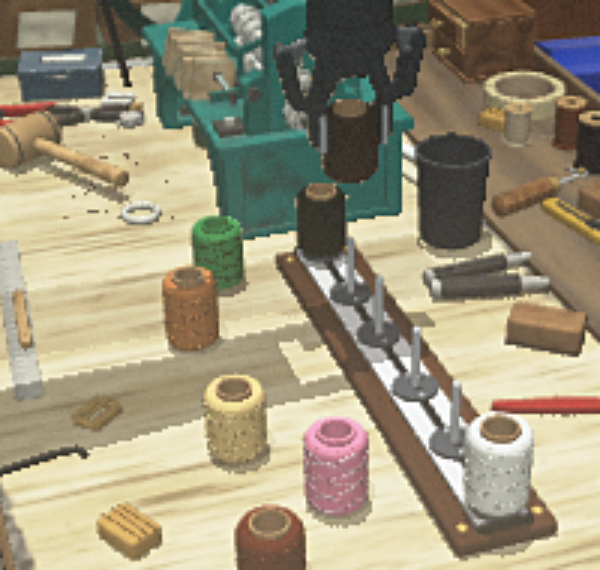

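View pics/top2.png

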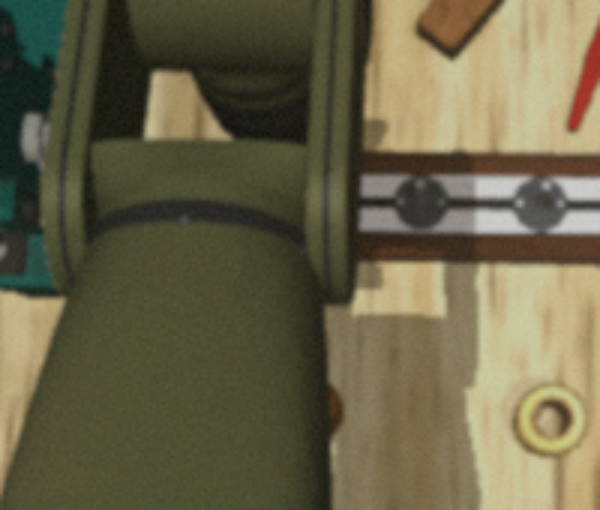

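The dark reel hangs about 60 mm above spindle 1, clear of the black reel. Lowering it.

>>> carry_out --steps '[[0,[0.001,0.05,0.0025],0],[0,[0.001,0.09,0.0025],0],[0,[0.001,0.12,0.0025],0],[0,[0.001,0.15,0.0025],0],[0,[0.001,0.18,0.0025],0],[0,[0.001,0.204,0.0025],0],[0,[0.001,0.204,0.0025],0],[0,[0.001,0.204,0.0025],0]]'

```text
t: 5.3
eef_pos: [0.6435, 0.0549, 0.0567]
eef_rot: [-1.205, 1.204, -1.21]
wrist_force: [-0.1, 0.5, -1.0]
width: 0.0505
```

```bash
cat > pic.py <<'E'
import sys;from plant import ctrl
import cv2
n,k,x0,y0,x1,y1,s=sys.argv[1],sys.argv[2],*map(int,sys.argv[3:])
cv2.imwrite(f'pics/{k}.png',cv2.resize(ctrl.capture(n)['color'][y0:y1,x0:x1],None,fx=s,fy=s,interpolation=cv2.INTER_CUBIC))
E
python3 st.py .643 .055 .054;python3 pic.py side s3 280 110 400 230 5
```

```text
t 5.3 pos [0.6435 0.0549 0.0567] w 0.050491207416626306 F [-0.1  0.5 -1. ] q [ 0.    0.27  1.79  0.    1.07 -0.  ]
[[ 0.0021  0.0056  1.    ]
 [-1.      0.001   0.0021]
 [-0.001  -1.      0.0056]]
turn so that jaw z -> +-x (units):
0.0013404084872855144
-1.9986595915127146
[0.643, 0.055, 0.054] [-0.0001  0.0045 -0.0009]
```

View pics/s3.png

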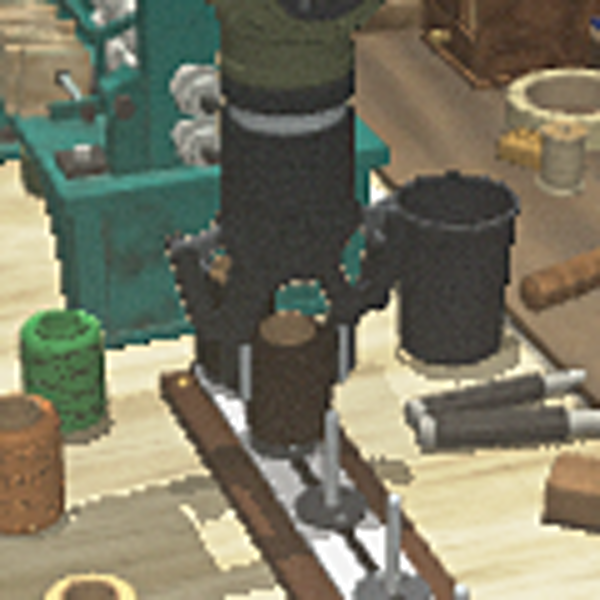

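It is over the rod and free of contact. Lowering the last 2 mm, opening and rising.

>>> carry_out --steps '[[0,[0,0.004,0],0],[0,[0,0.004,0],0],[1,[0,0.004,0],0],[1,[0,0.004,0],0],[1,[0,0.004,0],0],[1,[0,0.004,0],0],[1,[0,-0.03,0],0],[1,[0,-0.08,0],0],[1,[0,-0.16,0],0],[1,[0,-0.21,0],0],[1,[0,-0.21,0],0],[1,[0,-0.21,0],0]]'

```text
t: 6.55
eef_pos: [0.6434, 0.0548, 0.1843]
eef_rot: [-1.203, 1.202, -1.211]
wrist_force: [-0.8, -0.7, -1.1]
width: 0.0855
```

```bash
python3 st.py .46 -.285 .18 .46 -.285 .025;python3 pic.py side s4 280 110 400 230 5
```

```text
t 6.55 pos [0.6434 0.0548 0.1843] w 0.08554240980613904 F [-0.8 -0.7 -1.1] q [ 0.    0.14  1.71  0.    1.28 -0.  ]
[[ 0.0021  0.0083  1.    ]
 [-1.      0.001   0.0021]
 [-0.001  -1.      0.0083]]
turn so that jaw z -> +-x (units):
0.0013610649920873538
-1.9986389350079128
[0.46, -0.285, 0.18] [ 0.5657  0.0041 -0.307 ]
[0.46, -0.285, 0.025] [ 0.566   0.2624 -0.3091]
```

View pics/s4.png

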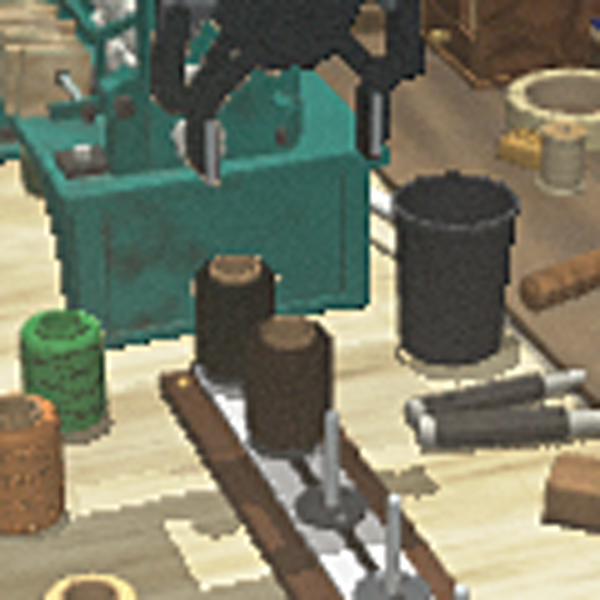

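Dark is seated upright. Next is chestnut; moving above it.

>>> carry_out --steps '[[1,[0.08,0,-0.04],0],[1,[0.16,0,-0.08],0],[1,[0.24,0,-0.13],0],[1,[0.32,0,-0.17],0],[1,[0.4,0,-0.22],0],[1,[0.48,0,-0.26],0],[1,[0.566,0,-0.307],0],[1,[0.566,0,-0.307],0],[1,[0.566,0,-0.307],0],[1,[0.566,0,-0.307],0],[1,[0.566,0,-0.307],0],[1,[0.566,0.1,-0.308],0],[1,[0.566,0.18,-0.309],0],[1,[0.566,0.262,-0.309],0],[1,[0.566,0.262,-0.309],0],[0,[0.566,0.262,-0.309],0],[0,[0.566,0.262,-0.309],0],[0,[0.566,0.262,-0.309],0],[0,[0.566,0.262,-0.309],0],[0,[0.566,0.262,-0.309],0]]'

```text
t: 8.6
eef_pos: [0.4611, -0.2867, 0.0277]
eef_rot: [-1.204, 1.198, -1.215]
wrist_force: [0.9, 0.0, 7.2]
width: 0.0509
```

>>> carry_out --steps '[[0,[0,0,0],0],[0,[0,0,0],0],[0,[0,0,0],0]]'

```text
t: 8.9
eef_pos: [0.461, -0.2866, 0.0278]
eef_rot: [-1.204, 1.198, -1.215]
wrist_force: [0.6, -0.3, -1.2]
width: 0.0512
```

```bash
python3 st.py .46 -.285 .18 .643 -.0233 .18; python3 pic.py side s5 220 130 420 320 4
```

```text
t 8.9 pos [ 0.461  -0.2866  0.0278] w 0.05121316068960023 F [ 0.6 -0.3 -1.2] q [-0.66  0.1   2.04  0.01  0.98 -0.66]
[[ 0.002   0.0108  0.9999]
 [-1.     -0.0029  0.0021]
 [ 0.0029 -0.9999  0.0108]]
turn so that jaw z -> +-x (units):
0.0012969410275743738
-1.9987030589724257
[0.46, -0.285, 0.18] [-0.002  -0.2536  0.001 ]
[0.643, -0.0233, 0.18] [-0.4375 -0.2516  0.3069]
```

View pics/s5.png

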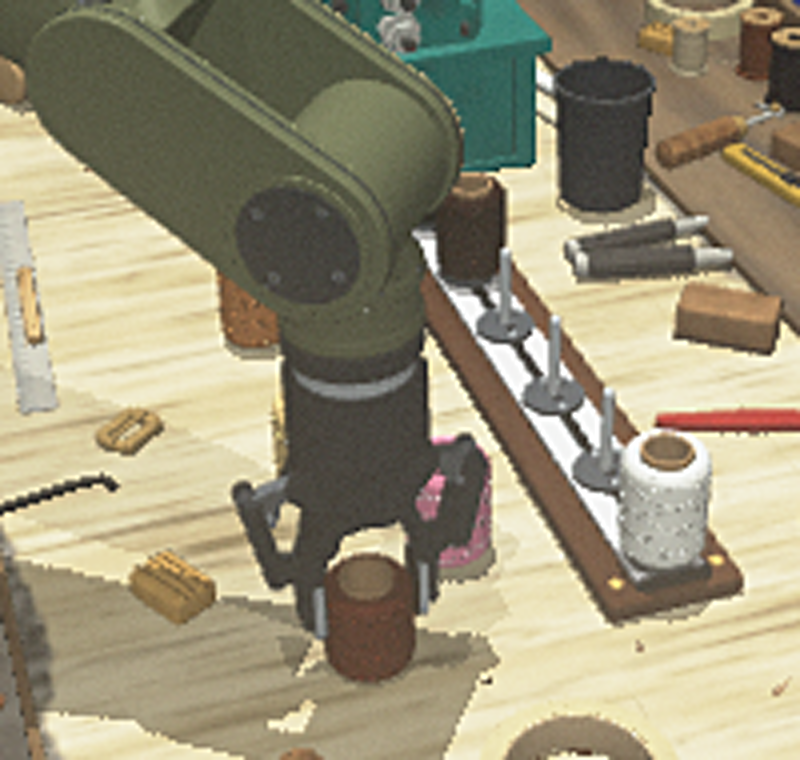

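Chestnut is gripped. Lifting straight up and carrying it to spindle 2.

>>> carry_out --steps '[[0,[0,-0.08,0],0],[0,[0,-0.16,0],0],[0,[0,-0.25,0],0],[0,[0,-0.25,0],0],[0,[-0.07,-0.251,0.05],0],[0,[-0.14,-0.251,0.1],0],[0,[-0.21,-0.251,0.15],0],[0,[-0.28,-0.251,0.2],0],[0,[-0.35,-0.251,0.25],0],[0,[-0.437,-0.251,0.307],0],[0,[-0.437,-0.251,0.307],0],[0,[-0.437,-0.251,0.307],0],[0,[-0.437,-0.251,0.307],0],[0,[-0.437,-0.251,0.307],0]]'

```text
t: 10.35
eef_pos: [0.6421, -0.0249, 0.1788]
eef_rot: [-1.205, 1.2, -1.215]
wrist_force: [-0.9, 0.4, -1.0]
width: 0.051
```

```bash
python3 st.py .643 -.0243 .13 .643 -.0243 .054; python3 pic.py side s6 270 120 420 270 4
```

```text
t 10.35 pos [ 0.6421 -0.0249  0.1788] w 0.051000720520804926 F [-0.9  0.4 -1. ] q [-0.12  0.14  1.72 -0.    1.27 -0.12]
[[ 6.0e-04  9.3e-03  1.0e+00]
 [-1.0e+00 -3.2e-03  6.0e-04]
 [ 3.2e-03 -1.0e+00  9.3e-03]]
turn so that jaw z -> +-x (units):
0.00036873157027830756
-1.999631268429722
[0.643, -0.0243, 0.13] [-0.0013  0.0814  0.0007]
[0.643, -0.0243, 0.054] [-0.0017  0.208  -0.0005]
```

View pics/s6.png

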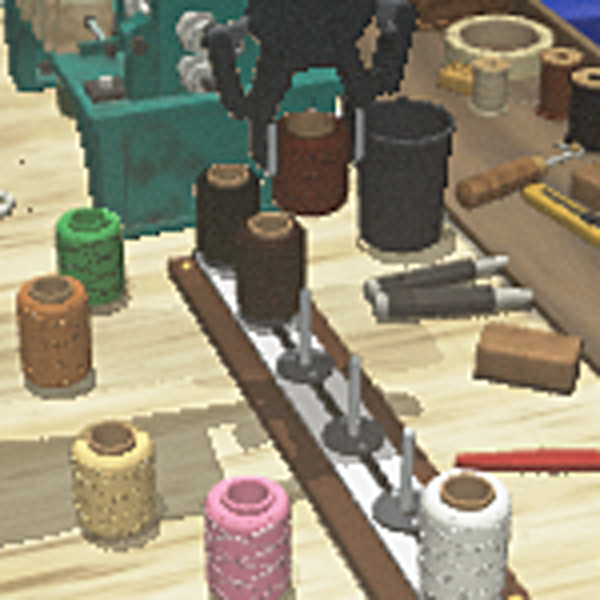

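>>> carry_out --steps '[[0,[-0.0015,0.05,0.0005],0],[0,[-0.0015,0.09,0.0005],0],[0,[-0.0015,0.12,0.0005],0],[0,[-0.0015,0.15,0],0],[0,[-0.0015,0.18,0],0],[0,[-0.0015,0.206,0],0],[0,[-0.0015,0.206,0],0],[0,[-0.0015,0.206,0],0]]'

```text
t: 11.2
eef_pos: [0.6436, -0.0246, 0.0552]
eef_rot: [-1.205, 1.201, -1.216]
wrist_force: [0.7, -0.2, -2.1]
width: 0.0511
```

```bash
python3 st.py .643 -.0243 .054; python3 pic.py side s7 280 120 400 240 5
```

```text
t 11.2 pos [ 0.6436 -0.0246  0.0552] w 0.05108040195606565 F [ 0.7 -0.2 -2.1] q [-0.12  0.27  1.8  -0.    1.07 -0.12]
[[ 2.000e-04  9.500e-03  1.000e+00]
 [-1.000e+00 -3.100e-03  2.000e-04]
 [ 3.100e-03 -9.999e-01  9.500e-03]]
turn so that jaw z -> +-x (units):
0.0001388502210035463
-1.9998611497789966
[0.643, -0.0243, 0.054] [-0.0005  0.002  -0.0009]
```

View pics/s7.png

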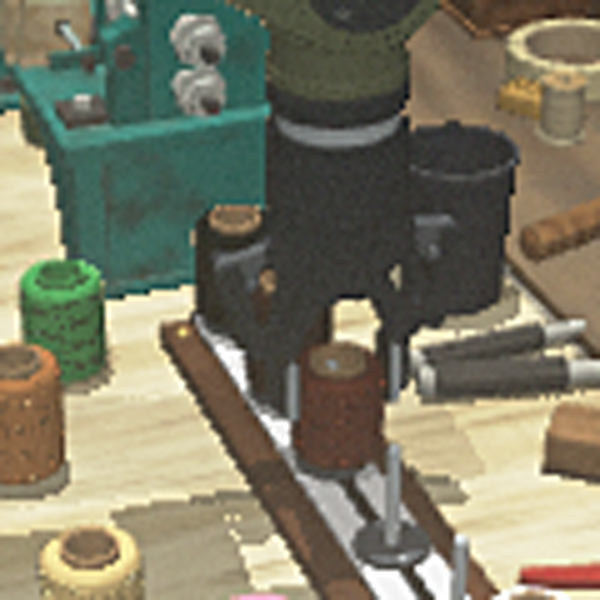

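The rod tip shows inside the bore at about crop (333,365), and chestnut sits on the foot. Releasing and rising.

>>> carry_out --steps '[[0,[0,0.002,0],0],[1,[0,0.002,0],0],[1,[0,0.002,0],0],[1,[0,0.002,0],0],[1,[0,0.002,0],0],[1,[0,-0.03,0],0],[1,[0,-0.08,0],0],[1,[0,-0.16,0],0],[1,[0,-0.21,0],0],[1,[0,-0.21,0],0],[1,[0,-0.21,0],0]]'

```text
t: 12.35
eef_pos: [0.6429, -0.0242, 0.1827]
eef_rot: [-1.203, 1.198, -1.217]
wrist_force: [-0.3, -0.0, -0.8]
width: 0.0856
```

```bash
python3 st.py .484 .056 .18 .484 .056 .027;python3 pic.py side s8 280 110 400 230 5
```

```text
t 12.35 pos [ 0.6429 -0.0242  0.1827] w 0.08556865285218333 F [-0.3 -0.  -0.8] q [-0.12  0.14  1.72 -0.    1.27 -0.12]
[[ 3.000e-04  1.210e-02  9.999e-01]
 [-1.000e+00 -3.400e-03  3.000e-04]
 [ 3.400e-03 -9.999e-01  1.210e-02]]
turn so that jaw z -> +-x (units):
0.00016839998485115593
-1.999831600015149
[0.484, 0.056, 0.18] [-0.1338  0.0009 -0.2648]
[0.484, 0.056, 0.027] [-0.1347  0.2559 -0.2679]
```

View pics/s8.png

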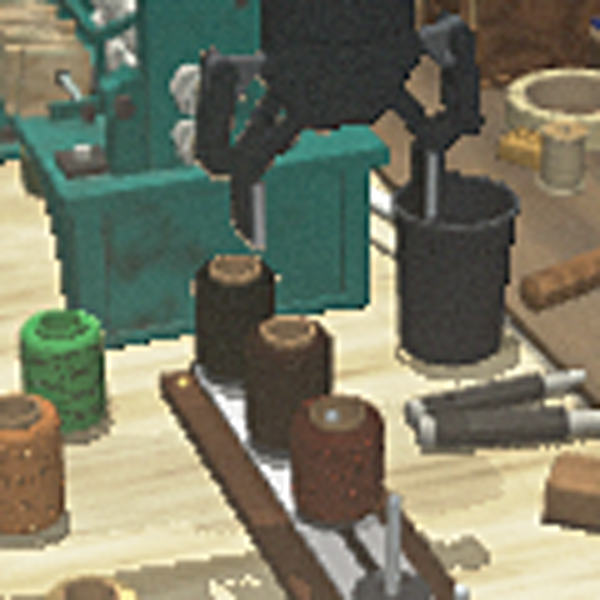

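Chestnut is seated. Next is tan.

>>> carry_out --steps '[[1,[-0.04,0,-0.07],0],[1,[-0.08,0,-0.14],0],[1,[-0.1,0,-0.2],0],[1,[-0.134,0,-0.265],0],[1,[-0.134,0,-0.265],0],[1,[-0.134,0,-0.265],0],[1,[-0.134,0,-0.265],0],[1,[-0.134,0.1,-0.266],0],[1,[-0.135,0.18,-0.268],0],[1,[-0.135,0.255,-0.268],0],[1,[-0.135,0.255,-0.268],0],[0,[-0.135,0.255,-0.268],0],[0,[-0.135,0.255,-0.268],0],[0,[-0.135,0.255,-0.268],0],[0,[-0.135,0.255,-0.268],0],[0,[-0.135,0.255,-0.268],0],[0,[-0.135,0.255,-0.268],0],[0,[-0.135,0.255,-0.268],0],[0,[-0.135,0.255,-0.268],0]]'

```text
t: 14.3
eef_pos: [0.4856, 0.0563, 0.0298]
eef_rot: [-1.2, 1.196, -1.219]
wrist_force: [0.5, -1.3, 7.4]
width: 0.0498
```

```bash
python3 st.py .484 .056 .18 .643 -.1134 .18; python3 pic.py side s9 220 120 420 270 4
```

```text
t 14.3 pos [0.4856 0.0563 0.0298] w 0.04978710005523878 F [ 0.5 -1.3  7.4] q [ 0.01 -0.02  2.17 -0.    0.98  0.01]
[[ 4.000e-04  1.600e-02  9.999e-01]
 [-1.000e+00 -3.200e-03  4.000e-04]
 [ 3.200e-03 -9.999e-01  1.600e-02]]
turn so that jaw z -> +-x (units):
0.0002308512603028488
-1.9997691487396971
[0.484, 0.056, 0.18] [ 0.0013 -0.2503  0.0013]
[0.643, -0.1134, 0.18] [ 0.2838 -0.2451  0.2661]
```

View pics/s9.png

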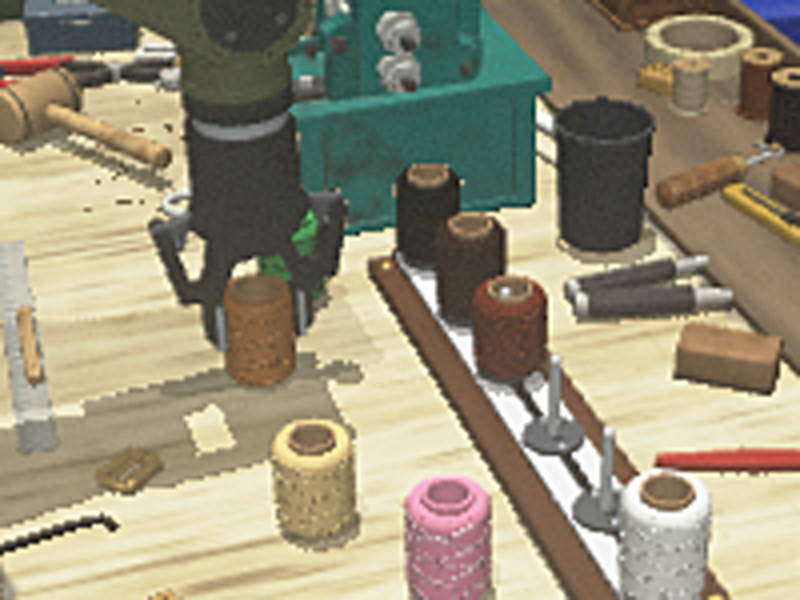

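Tan is gripped. Carrying it to spindle 3.

>>> carry_out --steps '[[0,[0,-0.08,0],0],[0,[0,-0.16,0],0],[0,[0,-0.25,0],0],[0,[0,-0.25,0],0],[0,[0.06,-0.25,0.05],0],[0,[0.12,-0.248,0.1],0],[0,[0.18,-0.247,0.15],0],[0,[0.24,-0.246,0.2],0],[0,[0.284,-0.245,0.266],0],[0,[0.284,-0.245,0.266],0],[0,[0.284,-0.245,0.266],0],[0,[0.284,-0.245,0.266],0]]'

```text
t: 15.55
eef_pos: [0.6422, -0.1128, 0.1799]
eef_rot: [-1.2, 1.196, -1.218]
wrist_force: [0.5, -0.4, -0.6]
width: 0.0501
```

```bash
python3 st.py .643 -.1134 .13 .643 -.1134 .057; python3 pic.py side s10 270 120 420 270 4
```

```text
t 15.55 pos [ 0.6422 -0.1128  0.1799] w 0.05009531377980154 F [ 0.5 -0.4 -0.6] q [-0.26  0.15  1.7   0.    1.27 -0.26]
[[ 8.000e-04  1.560e-02  9.999e-01]
 [-1.000e+00 -2.800e-03  9.000e-04]
 [ 2.900e-03 -9.999e-01  1.560e-02]]
turn so that jaw z -> +-x (units):
0.0005313882068576238
-1.9994686117931426
[0.643, -0.1134, 0.13] [0.0008 0.0832 0.0001]
[0.643, -0.1134, 0.057] [ 0.0004  0.2048 -0.0018]
```

View pics/s10.png

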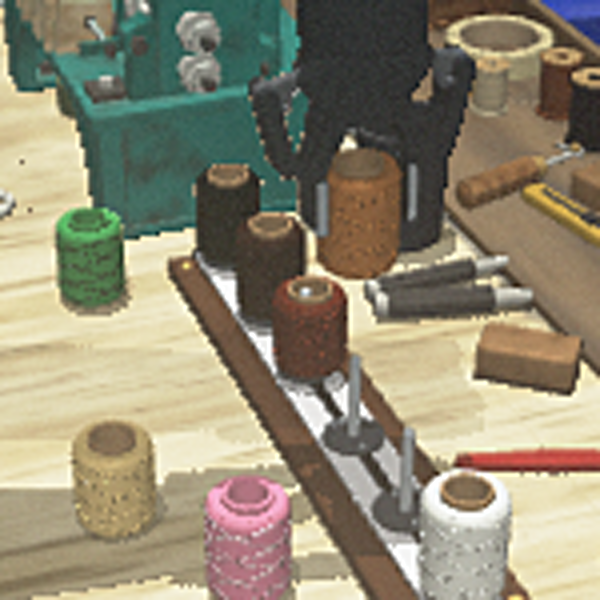

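>>> carry_out --steps '[[0,[0.0005,0.05,0],0],[0,[0.0005,0.09,0],0],[0,[0.0005,0.12,0],0],[0,[0.0005,0.15,-0.001],0],[0,[0.0005,0.18,-0.0015],0],[0,[0.0005,0.204,-0.002],0],[0,[0.0005,0.204,-0.002],0],[0,[0.0005,0.204,-0.002],0]]'

```text
t: 16.4
eef_pos: [0.6431, -0.1133, 0.0576]
eef_rot: [-1.2, 1.195, -1.218]
wrist_force: [1.0, 0.1, -1.8]
width: 0.05
```

```bash
python3 st.py .643 -.1134 .056; python3 pic.py side s11 280 140 400 260 5
```

```text
t 16.4 pos [ 0.6431 -0.1133  0.0576] w 0.0500401560316044 F [ 1.   0.1 -1.8] q [-0.26  0.28  1.78  0.    1.07 -0.26]
[[ 0.0012  0.0163  0.9999]
 [-1.     -0.003   0.0012]
 [ 0.0031 -0.9999  0.0163]]
turn so that jaw z -> +-x (units):
0.0007481832372477718
-1.9992518167627524
[0.643, -0.1134, 0.056] [ 0.0001  0.0027 -0.0002]
```

View pics/s11.png

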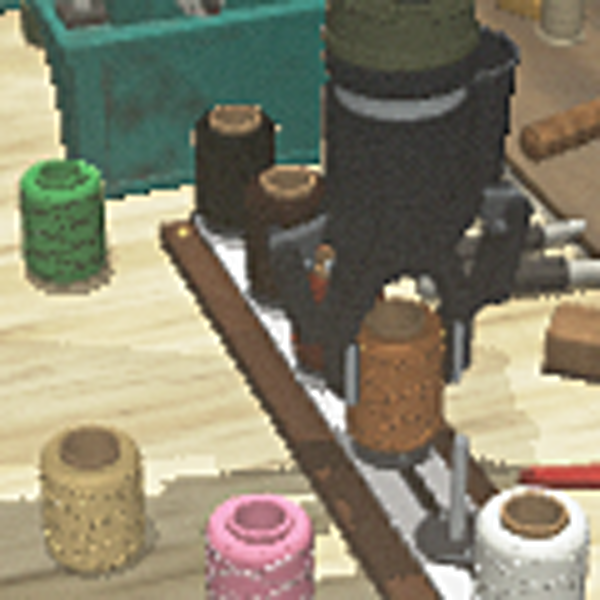

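Tan is over the rod and sits on the foot. Releasing.

>>> carry_out --steps '[[0,[0,0.003,0],0],[0,[0,0.003,0],0],[1,[0,0.003,0],0],[1,[0,0.003,0],0],[1,[0,0.003,0],0],[1,[0,0.003,0],0],[1,[0,-0.03,0],0],[1,[0,-0.08,0],0],[1,[0,-0.16,0],0],[1,[0,-0.21,0],0],[1,[0,-0.21,0],0],[1,[0,-0.21,0],0]]'

```text
t: 17.65
eef_pos: [0.6416, -0.1131, 0.1852]
eef_rot: [-1.199, 1.193, -1.22]
wrist_force: [-0.3, 0.2, -0.2]
width: 0.0853
```

```bash
python3 st.py .478 -.118 .18 .478 -.118 .026;python3 pic.py side s12 280 140 400 260 5
```

```text
t 17.65 pos [ 0.6416 -0.1131  0.1852] w 0.08532001031237918 F [-0.3  0.2 -0.2] q [-0.26  0.15  1.7   0.    1.27 -0.26]
[[ 0.0012  0.0189  0.9998]
 [-1.     -0.0038  0.0013]
 [ 0.0038 -0.9998  0.0189]]
turn so that jaw z -> +-x (units):
0.000785018500897322
-1.9992149814991027
[0.478, -0.118, 0.18] [ 0.0078  0.0036 -0.2729]
[0.478, -0.118, 0.026] [ 0.0069  0.2602 -0.2777]
```

View pics/s12.png

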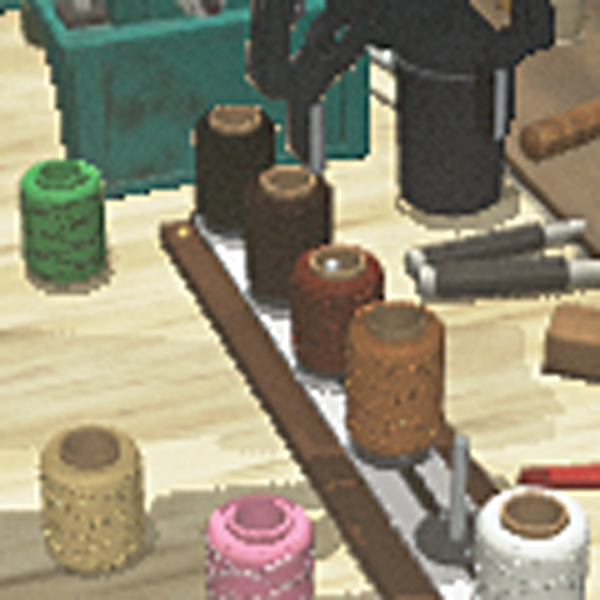

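Tan is seated. Last is straw.

>>> carry_out --steps '[[1,[0.007,0,-0.07],0],[1,[0.007,0,-0.14],0],[1,[0.007,0,-0.2],0],[1,[0.007,0,-0.273],0],[1,[0.007,0,-0.273],0],[1,[0.007,0,-0.273],0],[1,[0.007,0,-0.273],0],[1,[0.007,0.1,-0.275],0],[1,[0.007,0.18,-0.277],0],[1,[0.007,0.26,-0.278],0],[1,[0.007,0.26,-0.278],0],[0,[0.007,0.26,-0.278],0],[0,[0.007,0.26,-0.278],0],[0,[0.007,0.26,-0.278],0],[0,[0.007,0.26,-0.278],0],[0,[0.007,0.26,-0.278],0],[0,[0.007,0.26,-0.278],0],[0,[0.007,0.26,-0.278],0],[0,[0.007,0.26,-0.278],0]]'

```text
t: 19.6
eef_pos: [0.4794, -0.1188, 0.0284]
eef_rot: [-1.197, 1.189, -1.223]
wrist_force: [1.1, -0.2, 7.1]
width: 0.0502
```

```bash
python3 st.py .478 -.118 .18 .643 -.1992 .18; python3 pic.py side s13 220 120 420 270 4
```

```text
t 19.6 pos [ 0.4794 -0.1188  0.0284] w 0.050161174653879585 F [ 1.1 -0.2  7.1] q [-0.35 -0.01  2.16  0.    0.97 -0.36]
[[ 0.0012  0.0226  0.9997]
 [-1.     -0.0054  0.0013]
 [ 0.0054 -0.9997  0.0226]]
turn so that jaw z -> +-x (units):
0.000748639220308493
-1.9992513607796918
[0.478, -0.118, 0.18] [ 0.     -0.2526  0.0033]
[0.643, -0.1992, 0.18] [ 0.1357 -0.2457  0.2781]
```

View pics/s13.png

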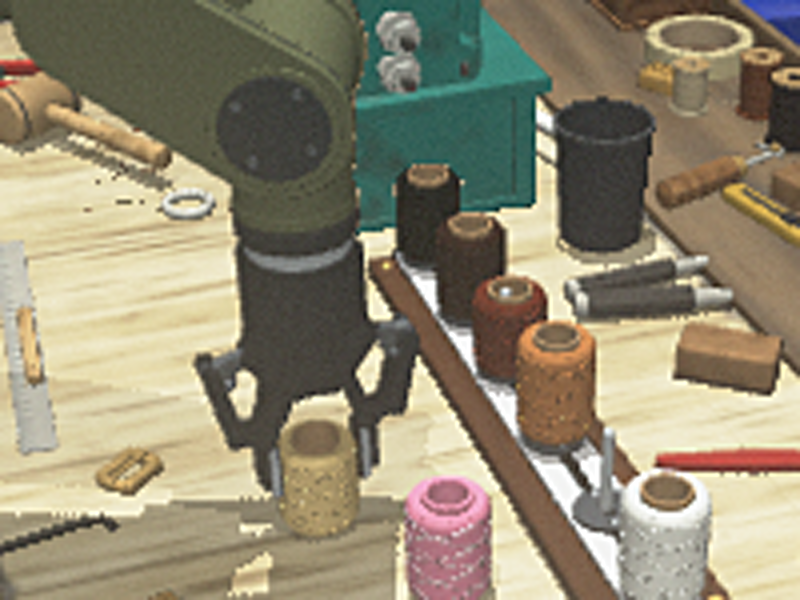

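>>> carry_out --steps '[[0,[0,-0.08,0],0],[0,[0,-0.16,0],0],[0,[0,-0.25,0],0],[0,[0,-0.25,0],0],[0,[0.04,-0.25,0.07],0],[0,[0.08,-0.248,0.14],0],[0,[0.11,-0.247,0.21],0],[0,[0.136,-0.246,0.278],0],[0,[0.136,-0.246,0.278],0],[0,[0.136,-0.246,0.278],0],[0,[0.136,-0.246,0.278],0]]'

```text
t: 20.75
eef_pos: [0.6421, -0.1989, 0.1802]
eef_rot: [-1.197, 1.189, -1.222]
wrist_force: [-0.3, -0.7, -0.7]
width: 0.0503
```

```bash
python3 st.py .643 -.1992 .13 .643 -.1992 .056; python3 pic.py side s14 270 120 420 270 4
```

```text
t 20.75 pos [ 0.6421 -0.1989  0.1802] w 0.05032302584406611 F [-0.3 -0.7 -0.7] q [-0.38  0.19  1.66  0.    1.27 -0.38]
[[ 0.0014  0.0221  0.9998]
 [-1.     -0.0052  0.0015]
 [ 0.0052 -0.9997  0.0221]]
turn so that jaw z -> +-x (units):
0.0008640005258200959
-1.99913599947418
[0.643, -0.1992, 0.13] [ 0.      0.0837 -0.0003]
[0.643, -0.1992, 0.056] [-0.0006  0.207  -0.0031]
```

View pics/s14.png

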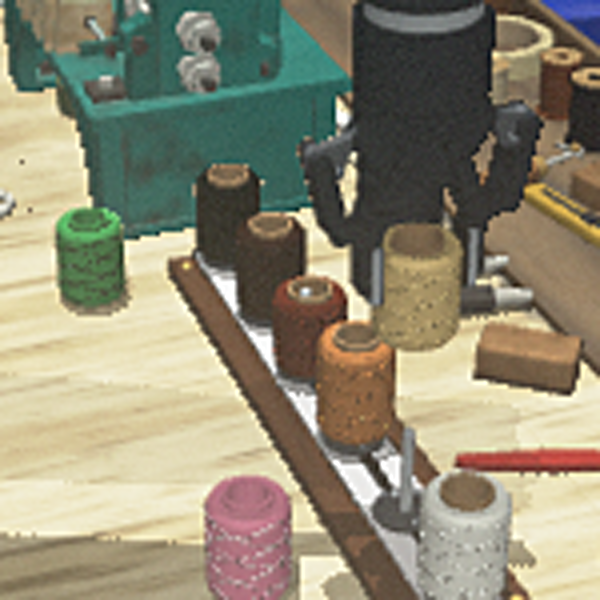

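>>> carry_out --steps '[[0,[0,0.05,0],0],[0,[0,0.09,-0.0005],0],[0,[0,0.12,-0.001],0],[0,[-0.0005,0.15,-0.0015],0],[0,[-0.0005,0.18,-0.0025],0],[0,[-0.0005,0.206,-0.003],0],[0,[-0.0005,0.206,-0.003],0],[0,[-0.0005,0.206,-0.003],0]]'

```text
t: 21.6
eef_pos: [0.6431, -0.1993, 0.0567]
eef_rot: [-1.197, 1.189, -1.223]
wrist_force: [0.3, -0.1, -1.9]
width: 0.0502
```

```bash
python3 st.py .643 -.1992 .0545; python3 pic.py side s15 300 170 420 290 5
```

```text
t 21.6 pos [ 0.6431 -0.1993  0.0567] w 0.05017665391619534 F [ 0.3 -0.1 -1.9] q [-0.38  0.32  1.73  0.    1.07 -0.38]
[[ 0.0014  0.0224  0.9997]
 [-1.     -0.0054  0.0015]
 [ 0.0054 -0.9997  0.0223]]
turn so that jaw z -> +-x (units):
0.0009076219370084382
-1.9990923780629917
[0.643, -0.1992, 0.0545] [-0.0002  0.0037 -0.0002]
```

View pics/s15.png

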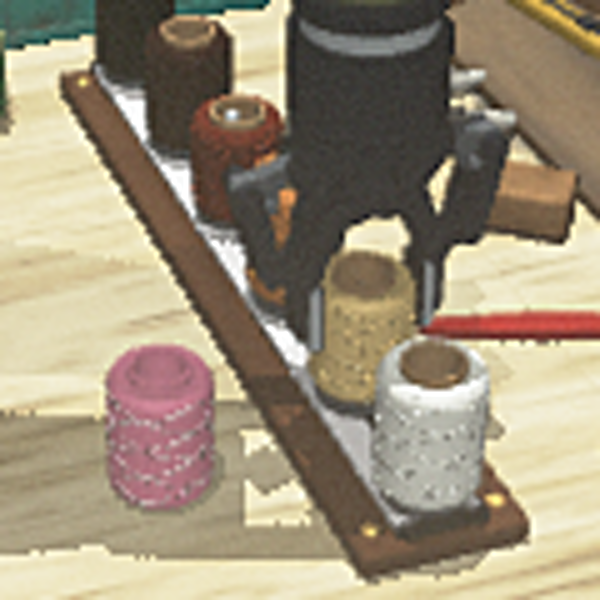

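Straw is seated over rod 4. Releasing, rising, then backing the arm off towards the base and left for a clear final look.

>>> carry_out --steps '[[0,[0,0.003,0],0],[0,[0,0.003,0],0],[1,[0,0.003,0],0],[1,[0,0.003,0],0],[1,[0,0.003,0],0],[1,[0,0.003,0],0],[1,[0,-0.03,0],0],[1,[0,-0.08,0],0],[1,[0,-0.16,0],0],[1,[0,-0.24,0],0],[1,[0,-0.24,0],0],[1,[0,-0.24,-0.08],0],[1,[0,-0.24,-0.16],0],[1,[0,-0.24,-0.24],0],[1,[0,-0.24,-0.3],0],[1,[0,-0.24,-0.3],0],[1,[0,-0.24,-0.3],0],[1,[0,-0.24,-0.3],0]]'

```text
t: 23.45
eef_pos: [0.461, -0.1991, 0.1976]
eef_rot: [-1.197, 1.187, -1.224]
wrist_force: [-0.2, -1.2, 0.2]
width: 0.0853
```

```bash
python3 st.py; python3 - <<'E'
from h import *
from plant import ctrl
S=dict(dark=(.6406,.055,.07),ch=(.6418,-.0233,.062),tan=(.6408,-.1134,.074),straw=(.6412,-.1992,.066),w=(.6396,-.2791,.072),b=(.6414,.1429,.068))
it=[]
for x,y,h in S.values(): it+=reel(x,y,.026,h)
overlay(ctrl.capture('top')['color'],'top',it,(215,120,455,220),3,'pics/f1.png')
overlay(ctrl.capture('side')['color'],'side',it,(290,140,420,290),4,'pics/f2.png')
E
```

```text
t 23.45 pos [ 0.461  -0.1991  0.1976] w 0.08529599368691203 F [-0.2 -1.2  0.2] q [-0.52 -0.2   2.02  0.01  1.3  -0.52]
[[ 0.0016  0.0243  0.9997]
 [-1.     -0.0062  0.0018]
 [ 0.0062 -0.9997  0.0242]]
turn so that jaw z -> +-x (units):
0.0010419732669745398
-1.9989580267330254
```

View pics/f1.png

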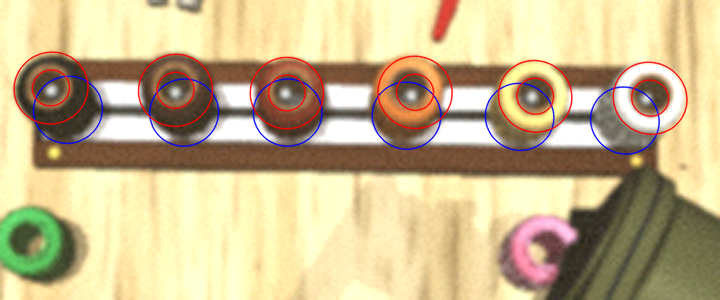

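View pics/f2.png

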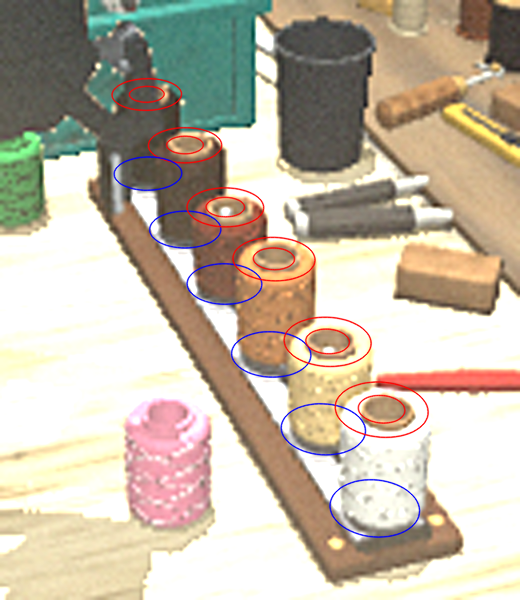

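All six reels line up with the seated model in both views. The order is black, dark, chestnut, tan, straw, white, and the rods show inside the bores. The gripper is open and free. Handing in.

```bash
python3 -c "
from plant import ctrl
print(ctrl.hand_in())"
```

```text
the job is handed in; nothing more can be done
None
```

All four loose reels are back on the rack, and I handed the job in at about 23.5 s of the 104 s allowed. From the robot's left, the row reads black, dark brown, chestnut, tan, straw, white. The green and pink reels were left alone.

- **Final check:** pictures from both cameras, overlaid with a model of each reel seated on its foot, agree to within about 2–3 mm. All six reels look upright and fully down, and the gripper is open and clear. The rod shows inside the bore of all four placed reels in the top view.
- **Small disagreements:** the side camera sits about 2 mm off the top camera in x, and the grasps pointed the same way, so I aimed about 2 mm farther ahead at the spindles. The tool had also drifted to a tilt of about 0.025 rad by the end; no reel looks tilted in the pictures.
- **Not confirmed:** the hand-in gives no verdict, so I can't say whether it was judged a pass.

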